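# Open the counter: two switches, then the bell

### The job

Open the counter for business, touching things lightly with the fingertips only: first press the switch with the square cap all the way down, then press the switch with the long bar cap all the way down, and last tap the plunger of the counter bell so that it rings. Both switches stay down by themselves. Do not press the switch with the round cap, do not pick up or shift the bell, and leave everything else where it is.

Things in the scene. Friction and masses are not known exactly. Their poses are not given: they have to be found in the camera images.
- square_switch_box: housing of the switch with the square cap: white 72 x 72 mm block on an 80 x 80 x 5 mm grey foot, its flat top 30 mm above the counter, fixed to the counter. Origin: centre of its underside, on the counter; z up, x points to the cable outlet
- square_switch_top (a point): centre of the top face of the black cap (square, 34 x 34 mm) of that switch, in the middle of the housing; it moves with the cap: 48 mm above the counter when the switch is up, 40 mm when it is down and let go. z up, axes as the housing's
- square_switch (a joint): travel of that switch, m: 0 = up, 0.008 = fully down. It starts up (within 1.5 mm). About 3 N moves it down, and it stays where it is left when let go. Between finger and switch the cap gives by about 1 mm per 3 N, so a force of 6 to 10 N at the bottom is soft
- bar_switch_box: housing of the switch with the long bar cap: white 72 x 72 mm block on an 80 x 80 x 5 mm grey foot, its flat top 30 mm above the counter, fixed to the counter. Origin: centre of its underside, on the counter; z up, x points to the cable outlet
- bar_switch_top (a point): centre of the top face of the black cap (a bar, 18 mm along x and 54 mm along y) of that switch, in the middle of the housing; it moves with the cap: 48 mm above the counter when the switch is up, 40 mm when it is down and let go. z up, axes as the housing's
- bar_switch (a joint): travel of that switch, m: 0 = up, 0.008 = fully down. It starts up (within 1.5 mm). About 3 N moves it down, and it stays where it is left when let go. Between finger and switch the cap gives by about 1 mm per 3 N, so a force of 6 to 10 N at the bottom is soft
- round_switch_box: housing of the switch with the round cap: white 72 x 72 mm block on an 80 x 80 x 5 mm grey foot, its flat top 30 mm above the counter, fixed to the counter. Origin: centre of its underside, on the counter; z up, x points to the cable outlet
- round_switch_top (a point): centre of the top face of the black cap (round, 36 mm across) of that switch, in the middle of the housing; it moves with the cap: 48 mm above the counter when the switch is up, 40 mm when it is down and let go. z up, axes as the housing's
- round_switch (a joint): travel of that switch, m: 0 = up, 0.008 = fully down. It starts up (within 1.5 mm). About 3 N moves it down, and it stays where it is left when let go. Between finger and switch the cap gives by about 1 mm per 3 N, so a force of 6 to 10 N at the bottom is soft
- bell: loose counter bell, 0.16 kg: a domed metal bell 70 mm across on a dark foot, 54 mm high over all. Origin: centre of its underside; z up
- bell_top (a point): centre of the top of the bell's plunger, a knob 10 mm across that stands about 10 mm above the dome, on the bell's axis; 54 mm above the counter when up
- bell_plunger (a joint): travel of the plunger, m: 0 = up, 0.007 = fully down; a spring raises it again (about 1 N plus 0.8 N per mm). The bell rings from 2 mm of travel
- wooden_stamp: wooden hand stamp standing upright, 26 x 44 mm, 72 mm high; a loose bystander to be left alone. Origin: centre of its underside
- ink_tin: closed flat dark ink pad tin, 56 x 69 x 13 mm; a loose bystander to be left alone. Origin: centre of its underside
- pocket_calculator: pocket calculator, 118 x 68 x 15 mm; a loose bystander to be left alone. Origin: centre of its underside
- white_mug: white mug, 83 mm across without its handle, 93 mm high; a loose bystander to be left alone. Origin: centre of its underside
Things that resemble listed ones, but are neither listed nor needed, are in the scene too. Leave any red look-alike of the bell alone.

How it is judged (in metres and radians):
On the way, in this order (a step that is already met when the one before it is completed fails the run):
1. the square cap is fully down, the bar cap still up (value of joint square_switch above 0.006 m and value of joint bar_switch below 0.003 m), for 0.1 s.
2. the bar cap is fully down too, the bell not yet rung (value of joint each of square_switch, bar_switch above 0.006 m and value of joint bell_plunger below 0.002 m), for 0.1 s.
3. the bell's plunger is tapped (value of joint bell_plunger above 0.002 m and value of joint bar_switch above 0.006 m), for 0.02 s.
At the end, for the whole second after the job is handed in: Square and bar caps more than 6 mm down of 8, round cap less than 3 mm down, bell plunger up again, bell upright, at rest and within 30 mm of its start, stamp, ink pad tin, calculator and mug within 30 mm of theirs (all of step 2 and value of joint round_switch below 0.003 m and angle between bell's own z axis and vertical below 0.1 rad and distance of each of bell, wooden_stamp, ink_tin, pocket_calculator, white_mug from where it was at the start of the episode below 0.03 m and linear speed of bell below 0.02 m/s); the robot touches nothing.
It fails at once if the order is broken: the bar cap is pressed before the square cap is down, or the bell is rung before both are down ((value of joint bar_switch above 0.003 m and value of joint square_switch below 0.006 m) or (value of joint bell_plunger above 0.002 m and value of joint any of square_switch, bar_switch below 0.006 m)).
It fails at once if the round cap is pressed more than 3 mm (value of joint round_switch above 0.003 m).
It fails at once if the bell is lifted by more than 10 mm, tipped or shifted by more than 30 mm (height (world z) of bell above 0.01 m or angle between bell's own z axis and vertical above 0.3 rad or distance of bell from where it was at the start of the episode above 0.03 m).
It fails at once if a switch or the bell is pushed with more than 30 N (contact force between anything else and square_switch_box above 30 N or contact force between anything else and bar_switch_box above 30 N or contact force between anything else and round_switch_box above 30 N or contact force between anything else and bell above 30 N).
It fails at once if the stamp, ink pad tin, calculator or mug is moved by more than 30 mm (distance of any of wooden_stamp, ink_tin, pocket_calculator, white_mug from where it was at the start of the episode above 0.03 m).
It also fails if it takes over 64 s, if anything falls off the work surface, if the arm or the gripper's body presses on something with over 40 N, if the wrist force passes 120 N, or if a joint passes its speed limit or range.

### The arm

A 7-joint arm with a two-finger parallel gripper is mounted at the origin on a cart in front of the work surface, level with it; the furniture and walls round the work are solid. World frame = base frame: x ahead of the robot, y to its left, z up, the work surface at z = 0. Lengths are in m, angles in degrees, forces in N, time in s.
With the tool pointing down it reaches from about 0.425 to 0.875 m from the base axis. Payload 4.7 kg.
Tool frame: the origin (TCP) lies on the centre line of the jaws, within the pads' length; the fingertips stand 14 mm ahead of it and the grasp point (between the pads) lies 5 mm behind it; z points along the fingers, y is the line along which they close (so a half turn about z gives the same grasp; the last joint's range is limited). The gripper opens to 85 mm and grips with 20 to 120 N. Pads are 22 mm wide; open, the fingers measure 114 mm over their backs; the gripper's body (76 mm by 85 mm) begins 54 mm behind the grasp point. The pads swing forward as they close: fully open they stand 13 mm farther back than shut.
Start: joints at [70.709, 18.392, -4.016, 83.108, 1.295, 78.541, -3.26], TCP at [0.223, -0.61, 0.245] pointing down, gripper open.
Joint ranges: [-163.93, 163.93], [-17.29, 119.83], [-79.2, 71.16], [3.27, 140.29], [-89.18, 269.18], [5.43, 117.66], [-154.24, 154.24]. Speed limits (degrees/s): [147.25, 147.25, 180, 180, 180, 180, 180].

### API

Orientations are given as a 3x3 rotation matrix whose columns are the frame's x, y, z axes.
In Python, from workcell import env, fingers, viewer, boxes_of, regions_of, mark_of, read_time, read_joint_pos, read_joint_vel, read_joint_efforts, read_eef_pos, read_ee_rot, read_force, read_ft_torque, read_opening, read_gripper_force gives the robot as it stands. Calls block until the motion is done:
- env.move_to(position, orientation): joint-space move of the TCP to a pose.
- env.move_straight(position, attitude=None, speed=0.15): straight line of the TCP; attitude=None keeps the orientation; speed is the mean speed in m/s.
- env.move_j(angles): joint-space move.
- fingers.command_gripper(opening): finger opening in m; the grip force is fixed at half the most; returns when the fingers have stopped.
- env.wait(seconds).
- env.solve_ik(position, orientation): joint angles nearest the present ones, or None.
- viewer.read_camera(name): name is "scene" or "top" or "wrist"; returns a dict with "image" (384x512x3 uint8, red, green, blue), "range_z" (384x512 float32, m along the optical axis (not along the pixel's ray), 0 where there is no reading), "fx", "fy", "cx", "cy" (pixels), "position" and "rotation" of the camera in the world; the wrist camera has in their place "tool_from_camera" (4x4, takes a point from camera to tool coordinates, whose origin is the TCP and whose axes are the flange's). Camera axes: x right, y down, z forward; pixel columns grow to the right and rows downward; lengths in m; the calibration is good to about 2 mm. A picture is of the moment at which its call begins: read the wrist's pose just before it.
A pose or a line that the arm cannot do raises env.Unreachable and nothing moves.
- env.close_job(): hands the job in; it is judged then, once.
Trained networks look in a picture, given as the dict that the camera call returned (one of the last four; its "shot" number tells which), for a name from the list of things; names that differ only in an ending like _2 or _b are one class to them, and where a whole thing is asked for, a point or a joint stands for the part that bears it (a point fixed in the world has none). Each returns a list of dicts, best first, with "p" (0 to 1); they miss things now and then, are a little off and sometimes report something else, mostly with a low value. They report only what shows in the picture. A call takes as long as a camera call. They do not tell look-alikes from the thing itself.
- boxes_of(picture, name): "xy" ([column, row] in pixels, amid what is visible of it).
- regions_of(picture, name): "region" (384x512 bool, what is visible of it) and "xy" ([column, row] in pixels, amid what is visible of it).
- mark_of(picture, name): "xy" ([column, row] in pixels: a listed point, or the origin of a listed thing).
Readings, each from a call of its own:
- read_time(): time.
- read_joint_pos(): joint angles.
- read_joint_vel(): joint speeds.
- read_joint_efforts(): joint torques, N m.
- read_eef_pos(): TCP position.
- read_ee_rot(): TCP orientation.
- read_force(): force on the tool from outside, world axes, zero at the start.
- read_ft_torque(): the same for the moment, N m.
- read_opening(): finger opening in m.
- read_gripper_force(): force on a finger pad.
Only numpy, scipy, OpenCV 4.12 (cv2) and the standard library are available. Lean on these libraries where they do the work, as an engineer would, in place of code of your own. Each camera call takes 0.05 s, during which the arm holds its last target. There are 200 camera calls.

## Working session

There is one attempt and no reset: what is moved stays moved. The work goes in short steps, each a Python script; the robot and the scene stay as the last script left them, time stands still between calls to the robot, and variables do not carry over. Pictures are saved under pics/ and viewed, at most 10 in all, crops included, and the job is handed in when it is done.

```bash
mkdir -p pics; cat > h.py <<'E'
import numpy as np, cv2
from workcell import *
def pose(p):
    if "position" in p: return np.array(p["rotation"]),np.array(p["position"])
    T=np.array(p["tool_from_camera"]); R=np.array(p["R"]); return R@T[:3,:3], R@T[:3,3]+p["t"]
def cam(n):
    R,t=np.array(read_ee_rot()),np.array(read_eef_pos()); p=viewer.read_camera(n); p["R"]=R;p["t"]=t; return p
def w(p,xy,z=None):
    """pixel -> world, by plane z or by range"""
    R,t=pose(p); d=R@np.array([(xy[0]-p["cx"])/p["fx"],(xy[1]-p["cy"])/p["fy"],1])
    s=(z-t[2])/d[2] if z is not None else p["range_z"][int(round(xy[1])),int(round(xy[0]))]
    return t+s*d
def save(p,n): cv2.imwrite("pics/"+n,cv2.cvtColor(p["image"],cv2.COLOR_RGB2BGR))
Z=dict(square_switch_top=.048,bar_switch_top=.048,round_switch_top=.048,bell_top=.054)
E
python3 - <<'E'
from h import *
ps=[cam("top"),cam("scene")]
for n,p in zip(("top","scene"),ps):
    save(p,n+".png")
    for k in list(Z)+["wooden_stamp","white_mug","ink_tin","pocket_calculator"]:
        for r in mark_of(p,k)[:3]: print(n,k,round(r["p"],2),np.round(r["xy"]),np.round(w(p,r["xy"],Z.get(k,0)),3), np.round(w(p,r["xy"]),3))
print(read_time(),read_ee_rot(),read_opening())
E
```

```text
top square_switch_top 0.64 [309. 184.] [0.63  0.046 0.048] [0.63  0.046 0.05 ]
top bar_switch_top 0.57 [265. 246.] [0.488 0.144 0.048] [0.488 0.144 0.047]
top round_switch_top 0.56 [335. 252.] [ 0.478 -0.016  0.048] [ 0.478 -0.017  0.047]
top round_switch_top 0.39 [213. 240.] [0.499 0.262 0.048] [0.497 0.265 0.011]
top wooden_stamp 0.66 [302. 242.] [0.495 0.055 0.   ] [0.499 0.063 0.068]
top white_mug 0.57 [156. 225.] [0.526 0.402 0.   ] [0.528 0.394 0.036]
top white_mug 0.27 [210. 239.] [0.498 0.273 0.   ] [0.499 0.272 0.013]
top ink_tin 0.93 [269. 187.] [0.626 0.136 0.   ] [0.625 0.136 0.013]
top pocket_calculator 0.97 [212. 241.] [0.492 0.269 0.   ] [0.493 0.268 0.012]
scene square_switch_top 0.65 [292. 169.] [0.636 0.044 0.048] [0.635 0.045 0.049]
scene bar_switch_top 0.77 [303. 216.] [0.489 0.149 0.048] [0.489 0.149 0.048]
scene round_switch_top 0.53 [360. 188.] [ 0.48  -0.019  0.048] [ 0.48  -0.02   0.047]
scene wooden_stamp 0.72 [234. 221.] [0.613 0.236 0.   ] [0.585 0.256 0.028]
scene wooden_stamp 0.67 [329. 215.] [0.497 0.058 0.   ] [0.484 0.074 0.016]
scene white_mug 0.93 [194. 279.] [0.524 0.397 0.   ] [0.482 0.419 0.049]
scene ink_tin 0.8 [262. 201.] [0.633 0.14  0.   ] [0.619 0.152 0.014]
scene pocket_calculator 0.91 [255. 255.] [0.501 0.267 0.   ] [0.489 0.277 0.014]
0.9 [[ 9.39093466e-01  3.43661844e-01 -1.31478874e-05]
 [ 3.43661841e-01 -9.39093462e-01 -9.35150135e-05]
 [-4.44846370e-05  8.33009109e-05 -9.99999996e-01]] 0.08555331535801991
```

```bash
python3 -c "
import cv2,numpy as np
a=np.vstack([cv2.imread('pics/top.png'),cv2.imread('pics/scene.png')]);cv2.imwrite('pics/both.png',cv2.resize(np.hstack([a[:384],a[384:]]),(800,300)))"
```

```text
(no output)
```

View pics/top.png

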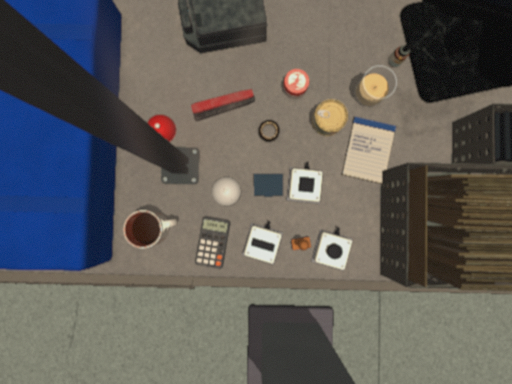

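View pics/scene.png

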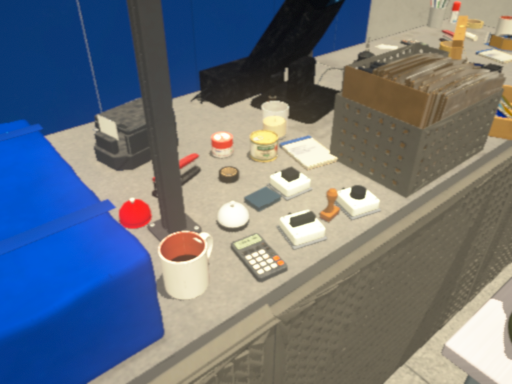

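The top view shows the square switch at (306,185), the bar at (263,245), the round at (334,250), the stamp at (301,242) and the silver bell at about (227,191). The red look-alike is at (160,129). A post stands at about (180,165) near the bell, and a tall file box to the right lies between the start pose and the switches.

```bash
python3 - <<'E'
from h import *
p=cam("top");s=cam("scene")
R,t=pose(p); v,u=np.mgrid[:384,:512]; z=p["range_z"]
P=np.stack([(u-p["cx"])/p["fx"]*z,(v-p["cy"])/p["fy"]*z,z],-1)@R.T+t
print("cam",t)
for n,(a,b,c,d) in dict(files=(380,165,512,285),post=(150,130,200,185),blue=(0,0,118,268),bellreg=(212,176,242,207)).items():
    q=P[b:d,a:c].reshape(-1,3); 
    for lo,hi in ((.02,.1),(.1,.2),(.2,.4),(.4,2)):
        m=q[(q[:,2]>lo)&(q[:,2]<hi)]
        if len(m)>5: print(n,lo,len(m),np.round(np.percentile(m,[2,98],axis=0),3).tolist())
q=P[176:207,212:242].reshape(-1,3); m=q[q[:,2]>.02]; print("bell centre",m.mean(0),m[:,2].max(), m[m[:,2]>.045])
for pic in(p,s):
  for f in(mark_of,):
    for k in("bell","bell_top"):
      for r in f(pic,k)[:3]: print(k,r["p"],r["xy"],w(pic,r["xy"],Z.get(k,0)))
R,t=pose(s); z=s["range_z"]; P=np.stack([(u-s["cx"])/s["fx"]*z,(v-s["cy"])/s["fy"]*z,z],-1)@R.T+t
print("post scene", [np.round(P[r,150:172:4],3).tolist() for r in (60,150,210)])
# switch orientations
for k in ("square_switch_box","bar_switch_box"):
    r=regions_of(p,k)[0]; print(k,r["p"],r["xy"],cv2.minAreaRect(np.argwhere(r["region"])[:,::-1].astype(np.float32)))
E
```

```text
cam [0.56568074 0.17722214 1.03285277]
files 0.02 2379 [[0.427, -0.388, 0.022], [0.67, -0.129, 0.099]]
files 0.1 5540 [[0.428, -0.323, 0.103], [0.67, -0.129, 0.198]]
files 0.2 7185 [[0.444, -0.308, 0.203], [0.646, -0.136, 0.253]]
files 0.4 60 [[0.566, 0.177, 1.033], [0.566, 0.177, 1.033]]
post 0.02 241 [[0.652, 0.33, 0.022], [0.75, 0.393, 0.099]]
post 0.1 250 [[0.652, 0.33, 0.101], [0.69, 0.365, 0.198]]
post 0.2 690 [[0.652, 0.33, 0.204], [0.689, 0.359, 0.392]]
post 0.4 6 [[0.566, 0.177, 1.033], [0.566, 0.177, 1.033]]
blue 0.02 2250 [[0.452, 0.499, 0.023], [1.018, 0.501, 0.099]]
blue 0.1 19133 [[0.454, 0.499, 0.111], [0.977, 0.669, 0.199]]
blue 0.2 1007 [[0.556, 0.501, 0.2], [0.923, 0.655, 0.203]]
blue 0.4 8617 [[0.652, 0.329, 0.533], [0.689, 0.365, 0.779]]
bellreg 0.02 633 [[0.583, 0.209, 0.023], [0.642, 0.267, 0.051]]
bellreg 0.4 7 [[0.566, 0.177, 1.033], [0.566, 0.177, 1.033]]
bell centre [0.61167143 0.23627565 0.04664562] 1.032852769268143 [[0.56568074 0.17722214 1.03285277]
 [0.56568074 0.17722214 1.03285277]
 [0.56568074 0.17722214 1.03285277]
 [0.61687705 0.24008424 0.05155919
[... 1272 characters left out ...]
scene [[[0.651, 0.364, 0.374], [0.653, 0.356, 0.372], [0.653, 0.348, 0.371], [0.653, 0.341, 0.369], [0.653, 0.334, 0.368], [2.21, -0.511, -0.219]], [[0.69, 0.37, 0.194], [0.677, 0.368, 0.198], [0.656, 0.369, 0.208], [0.652, 0.364, 0.208], [0.652, 0.356, 0.205], [0.651, 0.348, 0.203]], [[0.738, 0.37, 0.021], [0.762, 0.35, -0.002], [0.753, 0.345, 0.001], [0.676, 0.37, 0.059], [0.657, 0.371, 0.071], [0.654, 0.363, 0.069]]]
square_switch_box 0.89 [305.5, 184.2] ((304.6258850097656, 182.17864990234375), (33.42020797729492, 38.634708404541016), 5.440331935882568)
bar_switch_box 0.67 [262.2, 244.3] ((263.03631591796875, 240.8701629638672), (33.66522216796875, 39.558563232421875), 15.64224624633789)
```

```bash
python3 - <<'E'
from h import *
D=np.diag([1.,-1,-1])
print(viewer.read_camera("wrist")["tool_from_camera"].round(3))
fingers.command_gripper(0)
env.move_straight([.223,-.61,.42],speed=.2)
print(read_time(), env.solve_ik([.55,.12,.36],D))
env.move_to([.5,.1,.40],D)
print(read_time(),read_joint_pos(),read_force())
p=cam("wrist"); save(p,"w1.png")
for k in Z:
    for r in mark_of(p,k)[:2]: print(k,r["p"],r["xy"],np.round(w(p,r["xy"],Z[k]),3))
    print(k,[(r["p"],np.round(w(p,r["xy"],Z[k]),3)) for r in boxes_of(p,k)[:2]])
E
```

```text
[[ 0.    -0.951 -0.308  0.078]
 [ 1.     0.     0.     0.001]
 [-0.    -0.308  0.951 -0.129]
 [ 0.     0.     0.     1.   ]]
3.1417 [  37.43067659   13.40850789  -62.10305113   83.23043301   11.82652384
   90.39656912 -113.92949546]
5.8333 [ 9.96308959e-03  1.12068146e-01 -1.41677295e+01  8.66990393e+01
  4.05804696e-02  9.31951281e+01 -1.04253971e+02] [ 0.3266803  -0.21047758  0.4117278 ]
square_switch_top 0.59 [294.2, 31.8] [0.633 0.045 0.048]
square_switch_top [(0.91, array([0.633, 0.049, 0.048])), (0.3, array([0.492, 0.15 , 0.048]))]
bar_switch_top 0.95 [220.5, 140.1] [0.492 0.145 0.048]
bar_switch_top 0.66 [145.1, 131.6] [0.504 0.251 0.048]
bar_switch_top [(0.78, array([0.494, 0.147, 0.048]))]
round_switch_top 0.87 [333.2, 148.6] [ 0.479 -0.016  0.048]
round_switch_top [(0.56, array([ 0.479, -0.012,  0.048]))]
bell_top 0.54 [223.1, 135.9] [0.499 0.14  0.054]
bell_top 0.34 [145.2, 133.2] [0.503 0.249 0.054]
bell_top []
```

View pics/w1.png

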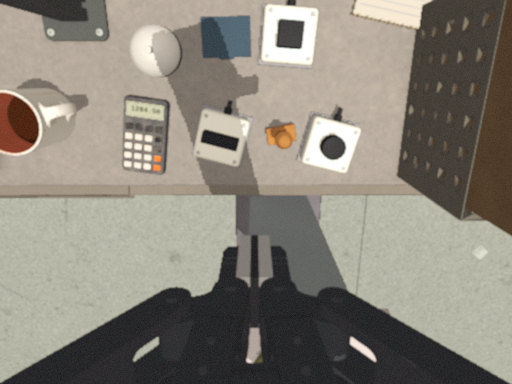

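The wrist view shows the square cap at (290,34), the bar cap at (220,141), the round cap at (333,148) and the bell at (155,50). These agree with the measurements. I'll press the square cap first.

```bash
cat >> h.py <<'E'
N=np.array([[0,-1,0],[-1,0,0],[0,0,-1.]])
def press(xy,z0,zmin,fmax):
    """xy target; tip heights; step down until fmax or zmin"""
    go=lambda z,s: env.move_straight([*xy,z+.014],speed=s)
    go(z0,.1); env.wait(.2); f0=read_force()[2]; z=z0; log=[]
    while z>zmin:
        z-=.001; go(z,.02); env.wait(.05); f=read_force()[2]-f0
        log.append((round((read_eef_pos()[2]-.014)*1e3,1),round(f,1)))
        if f>fmax: break
    env.wait(.2); print("hold",read_force()[2]-f0,log)
    go(z0+.01,.05)
E
python3 - <<'E'
from h import *
env.move_to([.632,.047,.16],N); print(read_time(),read_joint_pos().round(1))
press([.632,.047],.053,.0365,7.5)
env.move_straight([.632,.047,.17]); print(read_time())
p=cam("scene"); c=p["image"][140:260,220:400]; cv2.imwrite("pics/s2.png",cv2.cvtColor(cv2.resize(c,None,fx=4,fy=4),cv2.COLOR_RGB2BGR))
E
```

```text
9.9667 [ 41.6  36.1 -67.6  90.1  34.   77.  150. ]
hold 7.198877726730833 [(np.float64(52.0), np.float64(-0.3)), (np.float64(50.9), np.float64(0.1)), (np.float64(49.9), np.float64(-0.8)), (np.float64(49.0), np.float64(0.8)), (np.float64(48.0), np.float64(0.2)), (np.float64(47.1), np.float64(0.6)), (np.float64(46.2), np.float64(2.2)), (np.float64(45.1), np.float64(2.6)), (np.float64(44.0), np.float64(2.6)), (np.float64(43.0), np.float64(3.0)), (np.float64(42.0), np.float64(1.8)), (np.float64(41.0), np.float64(2.2)), (np.float64(40.0), np.float64(3.2)), (np.float64(39.1), np.float64(2.9)), (np.float64(38.3), np.float64(4.6)), (np.float64(37.7), np.float64(7.5))]
17.6833
```

View pics/s2.png

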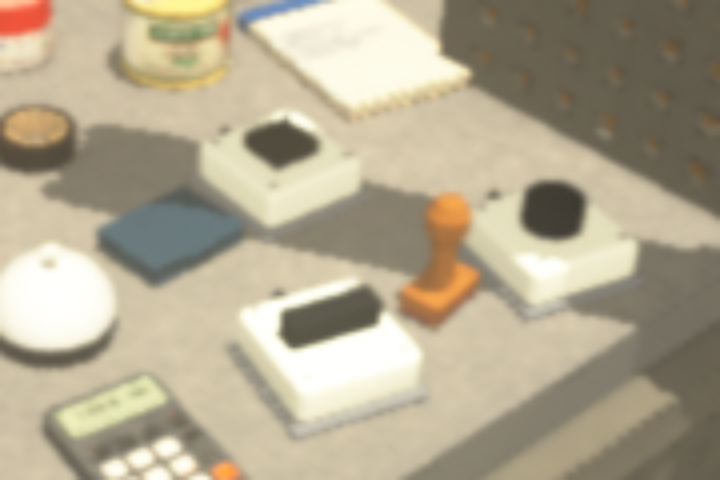

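The square cap now sits low in its housing at crop (282,143), and the bar cap at (330,315) is still up. I'll turn the wrist to a more relaxed pose for the next presses.

```bash
python3 - <<'E'
from h import *
D=np.diag([-1.,1,-1])
env.move_straight([.632,.047,.25],speed=.2)
print(env.solve_ik([.491,.146,.2],D))
env.move_to([.491,.146,.2],D); print(read_time(),read_joint_pos().round(1))
press([.491,.146],.053,.0365,7.5)
env.move_straight([.491,.146,.2],speed=.2); print(read_time())
print(env.solve_ik([.613,.238,.2],D))
p=cam("scene"); c=p["image"][140:260,220:400]; cv2.imwrite("pics/s3.png",cv2.cvtColor(cv2.resize(c,None,fx=4,fy=4),cv2.COLOR_RGB2BGR))
E
```

```text
[ 40.86122206  10.4174074  -65.30755953 104.26629374   9.9699349
  71.60455211  62.74192201]
19.6667 [ 40.9  10.5 -65.3 104.3  10.   71.6  62.8]
hold 9.053746935124073 [(np.float64(52.0), np.float64(0.3)), (np.float64(50.9), np.float64(0.5)), (np.float64(50.0), np.float64(-0.5)), (np.float64(49.0), np.float64(-0.9)), (np.float64(47.9), np.float64(-0.6)), (np.float64(47.1), np.float64(1.6)), (np.float64(46.2), np.float64(2.5)), (np.float64(45.0), np.float64(2.8)), (np.float64(44.0), np.float64(1.9)), (np.float64(43.0), np.float64(1.5)), (np.float64(42.0), np.float64(1.6)), (np.float64(41.0), np.float64(2.7)), (np.float64(40.0), np.float64(2.4)), (np.float64(39.1), np.float64(2.1)), (np.float64(38.2), np.float64(6.2)), (np.float64(37.5), np.float64(7.0)), (np.float64(36.7), np.float64(9.4))]
28.1083
[ 20.90229884  35.22019171 -64.73866856  83.79249925  31.87460378
  81.0057423   45.36087789]
```

View pics/s3.png

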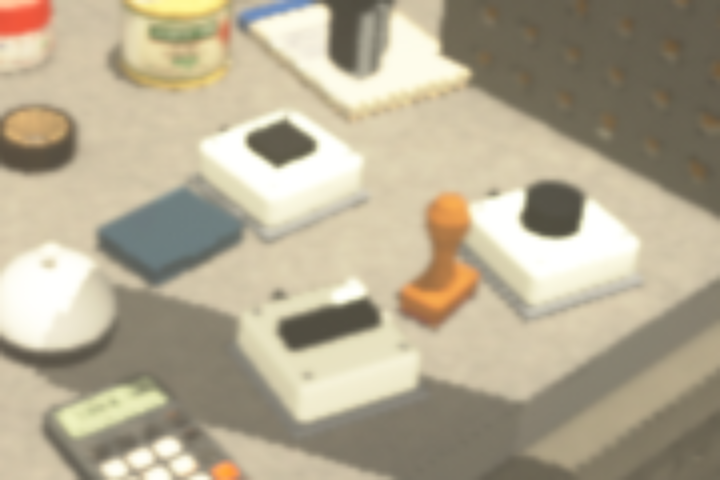

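The bar cap is now down too, at crop (330,322). The round cap, stamp and bell haven't moved. The bell is next.

```bash
python3 - <<'E'
from h import *
D=np.diag([-1.,1,-1])
env.move_straight([.613,.238,.2],speed=.15); print(read_time(),read_joint_pos().round(1))
env.move_straight([.613,.238,.09],speed=.15)
press([.613,.238],.059,.0487,5)
env.move_straight([.613,.238,.2]); print(read_time())
p=cam("top")
q=cam("scene"); save(q,"s4.png")
E
```

```text
29.325 [ 17.1  31.5 -57.3  84.   26.6  79.   48.7]
hold 5.717446001070961 [(np.float64(58.1), np.float64(-0.6)), (np.float64(56.9), np.float64(-0.1)), (np.float64(55.9), np.float64(0.3)), (np.float64(55.0), np.float64(0.4)), (np.float64(54.1), np.float64(1.3)), (np.float64(53.1), np.float64(1.0)), (np.float64(52.1), np.float64(1.9)), (np.float64(51.1), np.float64(3.1)), (np.float64(50.1), np.float64(3.7)), (np.float64(49.1), np.float64(4.0)), (np.float64(48.1), np.float64(5.4))]
35.725
```

View pics/s4.png

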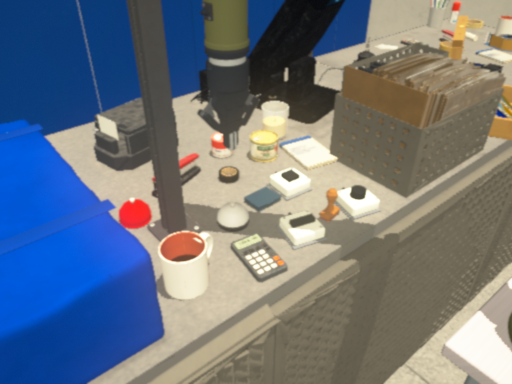

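The force rose along the plunger's spring curve to about 6 mm of travel, so the bell rang. It still stands upright at (233,216), both caps are down and the gripper is clear.

```bash
python3 -c "
from h import *
print(env.close_job())"
```

```text
the job is handed in; nothing more can be done
None
```

I pressed the square switch fully down, then the bar switch, then tapped the bell's plunger about 6 mm (it rings from 2 mm). The job is handed in after about 36 s of the 64 s allowed; no verdict came back, but the last picture showed the bell upright and nothing else moved.

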